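Close a board test fixture: supply to zero, pressure block on its pin, held down

TASK

The circuit board is about to be pressed onto its test probes, so first turn the supply's knob until its pointer stands on zero. Then put the pressure block over the locating pin in the middle of the board, square with the board (its long side along the board's long side), working it about until it drops on, and press the board all the way down on its springs. Finish while still holding it pressed down; leave the knob at zero and the other things on the bench where they are.

Things in the scene. Friction and masses are not known exactly. Their poses are not given: they have to be found in the camera images.
- supply: Grey box 120 (x) x 110 (y) x 50 mm high, fixed; origin: centre of its underside. On top a metal round dial with black ticks, the knob at its centre. The zero mark is the one long, thick tick, at the dial's edge in the box's own -x direction; the thin ticks follow it clockwise (seen from above) every 0.26 rad.
- knob (a joint): Angle of the knob in rad, growing clockwise seen from above; 0 = pointer on the zero mark; it can go from -0.4 to 2.4 and has no stop or click at zero. It turns against light friction (0.03 N m) and stays where it is left.
- knob_grip (a point): Point on the knob's vertical axis to grip at, 82 mm above the bench. The knob: a black disc of 48 mm diameter with an upright bar grip 46 mm long (this frame's x), 14 mm thick (y); the bar's top is 9 mm above this point, its foot (the disc's top) 23 mm below. The white pointer line runs from the centre along this frame's -x, with a black tip reaching past the disc.
- fixture: Test fixture, fixed: aluminium base 150 (x) x 190 (y) x 30 mm high; origin: centre of its underside. Above it, on springs, a green circuit board 130 (x) x 170 (y) mm whose bare middle (70 x 90 mm) has its top 44 mm above the origin when up; parts up to 4 mm high stand around the middle. The locating pin stands up through the board's centre.
- pin_tip (a point): Centre of the flat top of the locating pin, 56 mm above the bench: a fixed steel pin of 12 mm diameter with a 2 mm chamfer, standing 12 mm above the board when the board is up. Axes as the fixture's.
- carrier (a joint): How far the board is pressed down, in m: 0 up, 0.006 on its stops. The springs hold 4 N before it starts to move (the block's weight alone does not move it) and need about 10 N to reach the stops (block's weight included).
- block: Grey slab 64 (x) x 84 (y) x 24 mm, about 0.2 kg; origin: centre of its underside. There, a blind hole 15 mm wide, 20 mm deep for the pin (1.5 mm play all round, hidden from above). On top, along y, an aluminium bar handle 16 mm thick (x), 66 mm long, 24 to 62 mm above the origin. Underside 44 mm above the bench when dropped on, 56 mm when on top of the pin. Either way round is fine.
- spool: Bystander: steel-coloured spool, 56 mm across, 34 mm high, beyond the fixture; origin at the centre of its underside.
- driver: Bystander: black-handled screwdriver lying beyond the fixture.
- meter: Bystander: amber handheld multimeter lying face up, 85 x 170 x 38 mm, beyond the fixture; origin at the centre of its underside.
Not all that is in view belongs to the job. Several things look just like the block: the one meant starts farthest to the robot's right.

How it is judged:
By the outcome, as a careful person would: the job done as asked, in the order asked, and still so for the second after the job is handed in, while the arm keeps its last pose, push and grip.
It also fails if it takes over 54 s, if anything falls off the work surface, if the arm or the gripper's body presses on something with over 40 N, if the wrist force passes 120 N, or if a joint passes its speed limit or range.

ROBOT

A 6-joint arm with a two-finger parallel gripper is mounted at the origin on the work surface. World frame = base frame: x ahead of the robot, y to its left, z up, the work surface at z = 0. Lengths are in mm, angles in rad, forces in N, time in s.
With the tool pointing down it reaches from about 250 to 850 mm from the base axis. Payload 12.5 kg.
Tool frame: the origin (TCP) lies midway between the tips of the shut fingers; the grasp point (between the pads) lies 19 mm behind it; z points along the fingers, y is the line along which they close (so a half turn about z gives the same grasp; the last joint's range is limited). The gripper opens to 93 mm and grips with 3 to 60 N. Pads are 15 mm wide; open, the fingers measure 128 mm over their backs; the gripper's body (75 mm by 188 mm) begins 65 mm behind the grasp point.
Start: joints at [1.168, 0.351, 1.652, -0, 1.139, -0.085], TCP at [171.831, 522.454, 184.033] pointing down, gripper open.
Joint ranges: [-2.75, 2.75], [-0.79, 2.1], [0.01, 2.65], [-1.57, 4.71], [0.07, 3.14], [-2.87, 2.87]. Speed limits (rad/s): [2.22, 2.22, 2.79, 3.14, 3.14, 3.14].

INTERFACE

Orientations are given as a unit quaternion [w, x, y, z].
In Python, from cell import env gives the robot as it stands. The module is installed in compiled form; this text tells all that it offers. Calls block until the motion is done:
- env.movep(position, orientation): joint-space move of the TCP to a pose.
- env.movel(position, rotation=None, velocity=150): straight line of the TCP; rotation=None keeps the orientation; velocity is the mean speed in mm/s.
- env.move_j(angles): joint-space move.
- env.grip(opening, force=None): opening from 0.0 (shut) to 1.0 (fully open); force is the grip in N (None keeps the last); returns when the fingers have stopped.
- env.sleep(seconds).
- env.inverse_kinematics(position, orientation): joint angles nearest the present ones, or None.
- env.observe(): the state.
- env.capture(name): name is "scene" or "top" or "wrist"; returns a dict with "img" (480x640x3 uint8, red, green, blue), "z_map" (480x640 float32, mm along the optical axis (not along the pixel's ray), 0 where there is no reading), "intrinsics" (3x3 intrinsics, pixels), "k1" (the pictures are not rectified: a ray, as slopes to the right and down, at radius r is drawn at 1 + k1 r^2 times it, then the intrinsics apply), "R" (3x3) and "t" (3): a world point X has camera coordinates R X + t. Camera axes: x right, y down, z forward; pixel columns grow to the right and rows downward; lengths in mm; the calibration is good to about 2 mm. A picture is of the moment at which its call begins.
A pose or a line that the arm cannot do raises env.MotionError and nothing moves.
- env.sign_off(): hands the job in; it is judged then, once.
The state is a dict: "time": time; "joint_pos": joint angles; "joint_vel": joint speeds; "joint_efforts": joint torques, N m; "eef_pos": TCP position; "tool_rot": TCP orientation; "force": force on the tool from outside, world axes, zero at the start; "wrist_torque": the same for the moment, N m; "grip_width": opening from 0.0 (shut) to 1.0 (fully open); "gripper_force": force on a finger pad.
Only numpy, scipy, OpenCV 4.12 (cv2) and the standard library are available. Lean on these libraries where they do the work, as an engineer would, in place of code of your own. Each camera call takes 0.05 s, during which the arm holds its last target. There are 200 camera calls.

## Working session

There is one attempt and no reset: what is moved stays moved. The work goes in short steps, each a Python script; the robot and the scene stay as the last script left them, time stands still between calls to the robot, and variables do not carry over. Pictures are saved under pics/ and viewed, at most 10 in all, crops included, and the job is handed in when it is done.

```bash
mkdir -p pics; cat > h.py <<'E'
import numpy as np, cv2
from cell import env
def save(n,img): cv2.imwrite(f'pics/{n}.png',cv2.cvtColor(img,cv2.COLOR_RGB2BGR))
def ray(c,uv):
    K=c['intrinsics'];d=np.array([c['k1'],0,0,0,0.])
    s=cv2.undistortPoints(np.array(uv,float).reshape(-1,1,2),np.array(K,float),d).reshape(-1,2)
    return np.c_[s,np.ones(len(s))]
def plane(c,uv,z):
    R,t=np.array(c['R']),np.array(c['t']); o=-R.T@t; D=ray(c,uv)@R
    return o+D*((z-o[2])/D[:,2])[:,None]
def cloud(c):
    v,u=np.mgrid[:480,:640]; r=ray(c,np.stack([u,v],-1).reshape(-1,2).astype(float))
    P=(r*c['z_map'].reshape(-1,1)-np.array(c['t']))@np.array(c['R'])
    P[c['z_map'].ravel()==0]=np.nan
    return P.reshape(480,640,3)
E
python3 - <<'E'
from h import *
for n in('scene','top'):
    c=env.capture(n); save(n,c['img']); np.savez('c_'+n,**c)
    print(n,c['k1'],-np.array(c['R']).T@c['t'])
print(env.observe())
E
```

```text
scene 0.039067023281486916 [1387.20791395 -160.45594816  695.06023694]
top -0.15658699617984667 [ 442.05586578  114.91321158 1846.09409199]
{'time': 0.1, 'joint_pos': array([ 1.16840461e+00,  3.51166973e-01,  1.65234659e+00,  3.00884876e-06,
        1.13911067e+00, -8.45999490e-02]), 'joint_vel': array([-0.00154554, -0.00088418, -0.00291623, -0.00016274, -0.00079848,
       -0.00066059]), 'joint_efforts': array([-2.26066259e-04, -4.98026991e+01, -2.85706490e+01,  6.99837226e-02,
        2.39175878e-02, -6.97541873e-05]), 'eef_pos': array([171.69852827, 522.15215012, 183.56884316]), 'tool_rot': array([-1.25681101e-04,  1.58228699e-01,  9.87402356e-01, -5.00245360e-04]), 'force': array([ 0.2538718 , -0.00781917, -0.0067287 ]), 'wrist_torque': array([ 0.00261408, -0.0133316 , -0.01407677]), 'gripper_force': 0.0, 'grip_width': 1.000991342631876}
```

View pics/scene.png

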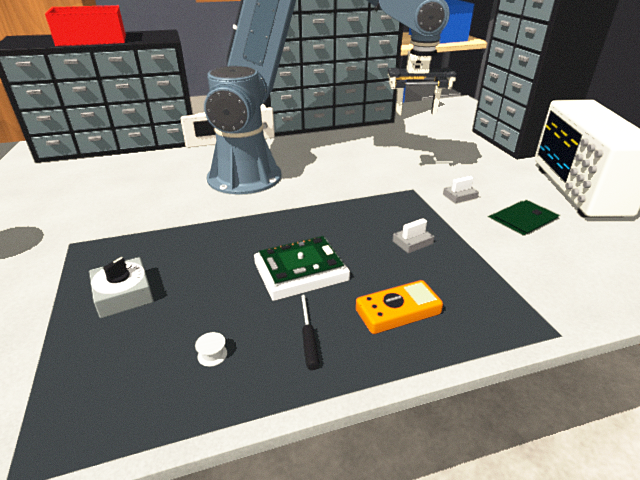

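View pics/top.png

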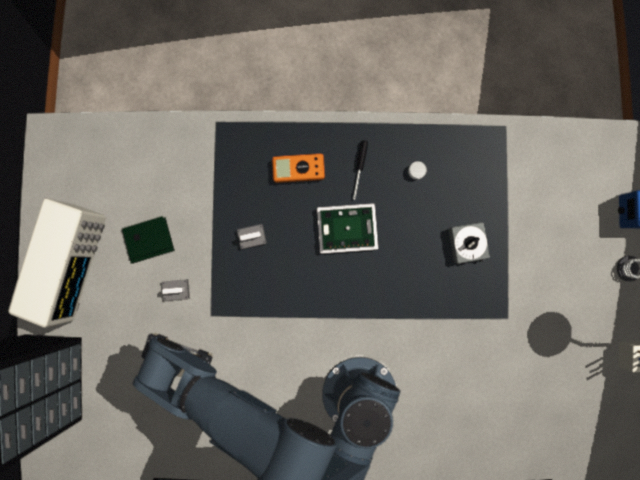

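The scene and top views agree. The supply is at top (468,243), the fixture at (348,229) and the block at (251,236). Its look-alike at (174,290) lies further to the robot's left, so the one at (251,236) is meant. Next I'll take coarse positions and then close wrist views.

```bash
python3 - <<'E'
from h import *
c=dict(np.load('c_top.npz')); 
for n,uv,z in(('knob',(471,243),91),('pin',(348,228),56),('blk',(251,236),62),('lookalike',(174,290),62),('spool',(417,170),34)): print(n,plane(c,[uv],z)[0].round())
k=plane(c,[(471,243)],91)[0]
q=[0,0,1,0]
w=env.capture('wrist');R=np.array(w['R']);print('cam rel',-R.T@w['t']-env.observe()['eef_pos'],R[2])
for n,p in(('wk',(k[0]-60,k[1],330)),):
    env.movep(list(p),q); w=env.capture('wrist'); save(n,w['img']); np.savez('c_'+n,**w); R=np.array(w['R']);print('cam rel',-R.T@w['t']-env.observe()['eef_pos'],R)
print(env.observe()['time'],env.observe()['joint_pos'])
E
```

```text
knob [ 499. -349.   91.]
pin [545.  44.  56.]
blk [515. 357.  62.]
lookalike [336. 607.  62.]
spool [ 741. -184.   34.]
cam rel [-66.13415974  20.72440143 201.34888845] [ 0.23487541 -0.07815098 -0.96887871]
cam rel [-69.60016749  -0.91347236 201.39639846] [[ 9.38098393e-06  9.99999661e-01  8.22792407e-04]
 [ 9.68829477e-01 -2.12917757e-04  2.47728478e-01]
 [ 2.47728570e-01  7.94821601e-04 -9.68829151e-01]]
3.425 [-7.54043081e-01  2.66030197e-01  1.41074786e+00  6.73124389e-05
  1.46494446e+00 -2.32552730e+00]
```

View pics/wk.png

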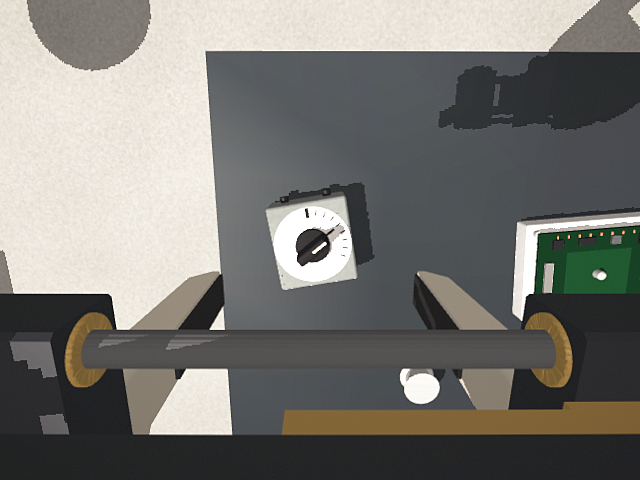

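The wrist view shows the knob at (313,243), the zero tick at (307,213) and the pointer up-right towards (343,228). I'll take a closer look.

```bash
python3 - <<'E'
from h import *
w=dict(np.load('c_wk.npz')); k=plane(w,[(313,243)],91)[0];print(k,cloud(w)[243,313])
env.movel([k[0]-25,k[1],215],velocity=250)
w=env.capture('wrist'); np.savez('c_wk2',**w)
print(env.observe()['time'])
R,t=np.array(w['R']),np.array(w['t']);p=R@k+t;K=w['intrinsics'];u=(K@(p/p[2]))[:2].astype(int);print(u)
x0,y0=max(u[0]-100,0),max(u[1]-75,0)
crop=w['img'][y0:y0+150,x0:x0+200];print(x0,y0)
save('wk2',cv2.resize(crop,None,fx=4,fy=4,interpolation=cv2.INTER_CUBIC))
E
```

```text
[ 489.8423299  -355.87782403   91.        ] [ 493.58157039 -356.06821973   77.28470652]
4.1
[319 248]
219 173
```

View pics/wk2.png

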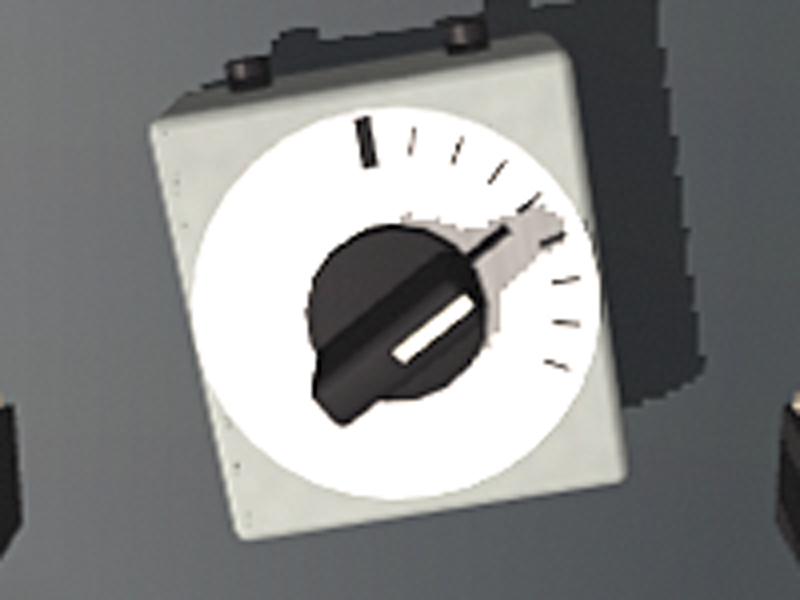

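The crop (4x, offset 219,173) shows the zero tick from (364,118) to (370,165). The white pointer line runs from (402,357) to (468,300), and the black tip ends at (507,230). I'll work out the angles and sanity checks now.

```bash
python3 - <<'E'
from h import *
w=dict(np.load('c_wk2.npz'));C=cloud(w)
f=lambda p:np.array(p,float).reshape(-1,2)/4+[219-.375,173-.375]
P=lambda p,z:plane(w,f(p),z)
img=w['img'];roi=np.zeros((480,640),np.uint8);roi[173:323,219:419]=1
m=((img.min(2)>238)&(roi>0)).astype(np.uint8)
cs=max(cv2.findContours(m,cv2.RETR_EXTERNAL,cv2.CHAIN_APPROX_NONE)[0],key=cv2.contourArea)
h=cv2.convexHull(cs).reshape(-1,2); W=plane(w,h,51)[:,:2]
A=np.c_[2*W,np.ones(len(W))];s=np.linalg.lstsq(A,(W**2).sum(1),rcond=None)[0];r=np.sqrt(s[2]+s[:2]@s[:2])
print('dial centre',s[:2],'r',r,'resid',np.abs(np.hypot(*(W-s[:2]).T)-r).max())
tk=P([(364,118),(370,165)],51);print('tick',tk)
a0=np.arctan2(*(tk.mean(0)[:2]-s[:2])[::-1]);print('zero dir',a0, 'tick own',np.arctan2(*(tk[0]-tk[1])[:2][::-1]))
bx=P([(152,125),(570,45),(628,478),(240,540)],50);d=np.diff(np.r_[bx,bx[:1]],axis=0)[:,:2];print('box sides',np.hypot(*d.T),'ang',np.arctan2(d[:,1],d[:,0]),'ctr',bx.mean(0))
wl=P([(402,357),(468,300)],91);ap=np.arctan2(*(wl[1]-wl[0])[:2][::-1]);print('white',wl,ap)
tip=P([(507,230)],57)[0];print('tip',tip,np.arctan2(*(tip[:2]-s[:2])[::-1]),np.hypot(*(tip[:2]-s[:2])))
for p in[(507,230),(430,330),(364,140),(250,300)]:
    u=f([p])[0].round().astype(int);print(p,C[u[1],u[0]])
print('knob',(a0-ap)%(2*np.pi))
bar=C[173:323,219:419].reshape(-1,3);b=bar[(bar[:,2]>86)&(bar[:,2]<96)];print(len(b),b.mean(0)); 
(rc)=cv2.minAreaRect(b[:,:2].astype(np.float32));print(rc)
E
```

```text
dial centre [ 503.37827084 -357.63365372] r 53.25903560897452 resid 0.27172018453293845
tick [[ 452.61062614 -365.5894264    51.        ]
 [ 464.73960171 -364.12866913   51.        ]]
zero dir -2.9813479862527137 tick own -3.0217345921389573
box sides [107.96313075 118.58858983 107.47296188 116.63910343] ang [ 1.75954759  0.16217219 -1.40007449 -2.97551127] ctr [ 502.42401522 -357.07913469   50.        ]
white [[ 503.20477189 -356.02207857   91.        ]
 [ 489.21800217 -340.60440127   91.        ]] 2.307569883319613
tip [ 480.44067558 -329.18924431   57.        ] 2.2494280440042314 36.540630848659696
(507, 230) [ 480.11971697 -329.63481933   57.80650411]
(430, 330) [ 496.26275616 -349.57570924   91.51012158]
(364, 140) [ 458.38908761 -365.20989246   52.51457438]
(250, 300) [ 501.26216599 -395.99603112   50.42796502]
knob 0.9942674376072596
694 [ 501.94027497 -356.94629132   91.1420284 ]
((502.9993896484375, -357.0079345703125), (14.465725898742676, 45.945533752441406), 39.066856384277344)
```

Everything checks out: dial z 52, bar top 91.1, bar 46x14.5, box about 108x118. The knob is at about +1.05 rad, with its centre at (503,-357.2). I'll grip it and turn it until the bar lines up with the box's x axis (0.163).

```bash
cat >> h.py <<'E'
def q(phi): return [0,-np.sin(phi/2),np.cos(phi/2),0]   # tool down; fingers close along phi+pi/2
def st(): 
    o=env.observe(); print('t',round(o['time'],2),'p',o['eef_pos'].round(1),'F',o['force'].round(1),'w',round(o['grip_width']*93,1),'gf',round(o['gripper_force'],1)); return o
E
python3 - <<'E'
from h import *
c=[503,-357.2];a=2.255-np.pi
env.movep([*c,130],q(a)); env.movel([*c,65],velocity=120); env.grip(0.0,25); o=st()
j=np.array(o['joint_pos']);print(j[5])
dl=0.163-a
for i in(.5,1.):
    jj=j.copy(); jj[5]=j[5]-dl*i; env.move_j(list(jj))
st(); env.sleep(.2)
env.grip(0.5); st()
env.movel([*c,130],velocity=200)
env.movel([c[0]-12,c[1],215],rotation=q(0.),velocity=250)
w=env.capture('wrist');np.savez('c_wk3',**w);st()
C=cloud(w)[120:400].reshape(-1,3)
b=C[(C[:,2]>86)&(C[:,2]<96)&(np.hypot(C[:,0]-503,C[:,1]+357)<35)];print(len(b),cv2.minAreaRect(b[:,:2].astype(np.float32)))
R,t=np.array(w['R']),np.array(w['t']);p=R@np.array([503,-357,52])+t;u=(w['intrinsics']@(p/p[2]))[:2].astype(int);x0,y0=u[0]-100,max(u[1]-75,0);print(x0,y0)
save('wk3',cv2.resize(w['img'][y0:y0+150,x0:x0+200],None,fx=4,fy=4,interpolation=cv2.INTER_CUBIC))
E
```

```text
t 7.12 p [ 503.  -357.2   65. ] F [ 0.2 -0.2 -0.4] w 0.5 gf 0.0
-1.377114216874583
t 8.26 p [ 503.  -357.2   65. ] F [-0.3  0.4 -0.5] w 0.5 gf 0.0
t 9.35 p [ 503.  -357.2   65. ] F [-0.2 -0.9  1.2] w 46.2 gf 0.0
t 10.37 p [ 490.4 -356.7  213.3] F [-0.2  0.7  0.3] w 46.3 gf 0.0
739 ((503.1694030761719, -357.1221008300781), (14.180891990661621, 46.00314712524414), 39.740936279296875)
218 152
```

View pics/wk3.png

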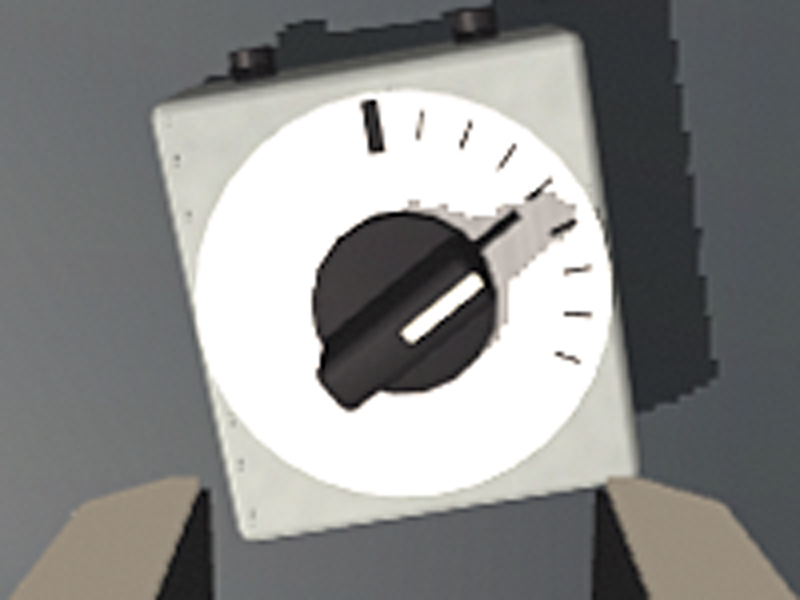

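The knob has not moved: the bar is still at 39.7° and the fingers shut to 0.5 mm. So the fingers missed the bar, and I need to know why before repeating it. I'll measure the fingertips in the saved depth against the reported TCP.

```bash
python3 - <<'E'
from h import *
for n,tcp in(('c_wk',(439,-349,330)),('c_wk3',(490.4,-356.7,213.3))):
    w=dict(np.load(n+'.npz'));C=cloud(w);R=np.array(w['R'])
    print(n,'cam',-R.T@w['t'])
    z=C[...,2]; m=(np.nan_to_num(z)>150)
    P=C[m]
    for s in(1,-1):
        Q=P[(s*(P[:,1]-tcp[1])>0)&(np.abs(P[:,1]-tcp[1])<64)]
        if len(Q): i=np.argsort(Q[:,2])[:80]; print(s,len(Q),'lowest',Q[i].mean(0)-tcp,Q[i].min(0)-tcp,'inner y',(np.abs(Q[i][:,1]-tcp[1])).min())
E
```

```text
c_wk cam [ 369.79834444 -349.76539047  531.31361284]
1 48960 lowest [-4.14032278 47.41077966 36.45838025] [-10.20983164  45.75617301  34.11211326] inner y 45.7561730107704
-1 46125 lowest [ -4.36963857 -48.38047519  36.45028748] [-10.28503523 -54.64814816  34.30357986] inner y 46.75877115877978
c_wk3 cam [ 421.19780746 -358.01726906  415.55280572]
1 50032 lowest [-5.95651652 24.32059052 37.89613162] [-10.53756084  22.16982843  34.53695671] inner y 22.16982842572753
-1 50553 lowest [ -6.37670811 -26.43046004  37.88256029] [-10.26283364 -32.8864884   35.1728675 ] inner y 24.07354995822152
```

```bash
python3 - <<'E'
from h import *
w=dict(np.load('c_wk.npz'));R,t=np.array(w['R']),np.array(w['t'])
tcp=np.array([438.9,-349,330])
for dz in(0,10,19,35):
    P=np.array([[dx,s*46.5,dz] for s in(1,-1) for dx in(-8,8)])+tcp
    u,_=cv2.projectPoints(P,cv2.Rodrigues(R)[0],t,np.array(w['intrinsics'],float),np.array([w['k1'],0,0,0,0.]));print(dz,u.reshape(-1,2).round().tolist())
z=w['z_map'];print(z[270:300:4,215:225:3]);print(z[270:330:6,416])
print(w['intrinsics'])
E
```

```text
0 [[400.0, 253.0], [398.0, 279.0], [239.0, 253.0], [240.0, 279.0]]
10 [[403.0, 259.0], [402.0, 286.0], [235.0, 259.0], [237.0, 286.0]]
19 [[407.0, 264.0], [406.0, 292.0], [231.0, 264.0], [233.0, 292.0]]
35 [[415.0, 274.0], [413.0, 305.0], [224.0, 274.0], [226.0, 305.0]]
[[560.6606  560.2733  560.62726 560.1252 ]
 [172.0762  173.02531 176.61983 561.4734 ]
 [168.61653 170.46931 173.63458 562.8463 ]
 [165.44026 167.94736 172.04565 562.91034]
 [163.45406 167.1599  173.31033 565.90405]
 [162.31424 168.44868 172.3153  570.64105]
 [163.73671 168.32169 172.54903 568.5382 ]
 [163.39664 168.87033 172.74129 179.19615]]
[558.62854 172.82523 173.34183 173.07352 172.75055 174.16919 174.10716
 576.55585 579.62067 581.9762 ]
[[363.3378503    0.         318.15445999]
 [  0.         363.3378503  237.2470629 ]
 [  0.           0.           1.        ]]
```

The depth and the projection agree. The visible fingertips sit about 34–35 mm above the reported TCP, so at a reported z of 65 they closed at about 99, above the bar top (91). The lateral alignment is right. I'll apply this measured tip offset, descend in force-checked steps, and check the grip width (expected about 14 mm) before turning.

```bash
cat >> h.py <<'E'
TIP=34.5  # measured: real fingertips sit this far above the reported TCP
E
python3 - <<'E'
from h import *
import sys
c=[503,-357.2];a=2.255-np.pi
env.grip(0.6)
env.movel([*c,75],rotation=q(a),velocity=250)
for z in(50,40,32):
    env.movel([*c,z],velocity=80); o=st()
    if np.linalg.norm(o['force'])>6: sys.exit('contact')
env.grip(0.0,25); o=st()
if not 10<o['grip_width']*93<20: env.grip(0.6); sys.exit('no bar in grip')
j=np.array(o['joint_pos']);jj=j.copy(); jj[5]=j[5]-(0.163-a); env.move_j(list(jj))
st(); env.sleep(.2); env.grip(0.5); st()
env.movel([*c,110],velocity=200)
env.movel([c[0]-12,c[1],215],rotation=q(0.),velocity=250)
w=env.capture('wrist');np.savez('c_wk4',**w);st()
C=cloud(w)[120:400].reshape(-1,3)
b=C[(C[:,2]>86)&(C[:,2]<96)&(np.hypot(C[:,0]-503,C[:,1]+357)<35)];print(len(b),cv2.minAreaRect(b[:,:2].astype(np.float32)))
R,t=np.array(w['R']),np.array(w['t']);p=R@np.array([503,-357,52])+t;u=(w['intrinsics']@(p/p[2]))[:2].astype(int);x0,y0=u[0]-100,max(u[1]-75,0);print(x0,y0)
save('wk4',cv2.resize(w['img'][y0:y0+150,x0:x0+200],None,fx=4,fy=4,interpolation=cv2.INTER_CUBIC))
E
```

```text
t 12.28 p [ 502.8 -357.    49.5] F [-0.3  0.  -0.5] w 55.9 gf 0.0
t 12.56 p [ 502.7 -357.    39.5] F [ 0.1 -0.9  0.5] w 55.7 gf 0.0
t 12.81 p [ 502.8 -357.    31.5] F [-0.3  0.5  0.5] w 55.6 gf 0.0
t 13.55 p [ 504.  -356.5   32.1] F [ 6.7  5.1 -0.6] w 14.0 gf 25.0
t 14.53 p [ 504.1 -356.7   32.2] F [-0.1 -3.  -1.4] w 13.8 gf 25.0
t 15.46 p [ 504.1 -356.5   32.1] F [-0.6  0.1 -0.1] w 46.4 gf 0.0
t 16.62 p [ 490.4 -356.6  212.7] F [-0.8  0.9 -0.6] w 46.5 gf 0.0
721 ((502.9846496582031, -357.1629943847656), (45.646183013916016, 14.033149719238281), 9.479548454284668)
218 152
```

View pics/wk4.png

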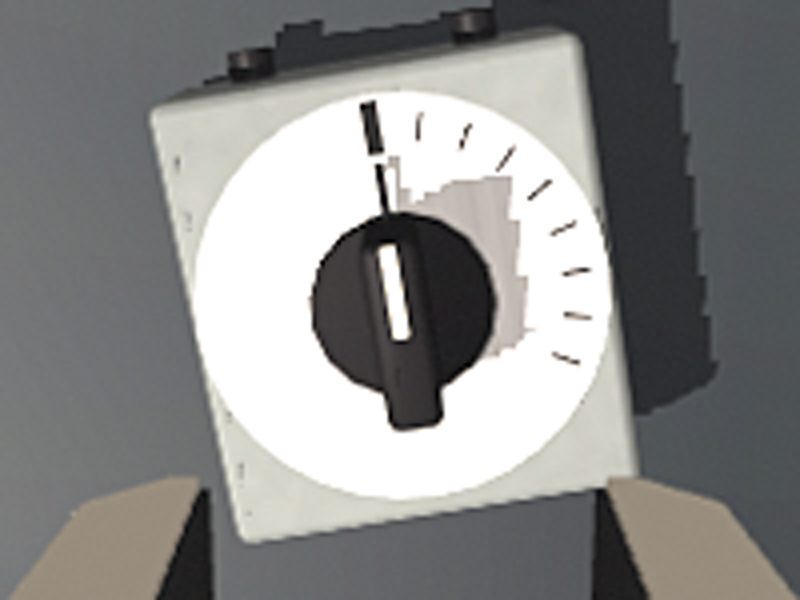

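The pointer tip (379,165)–(388,212) now lines up with the zero tick (368,102)–(377,153). The bar is at 0.165 and the tick at 0.163, so the knob is on zero. Next I'll look at the fixture and the block.

```bash
python3 - <<'E'
from h import *
for n,p in(('wf',(575,44,230)),('wb',(520,357,200))):
    env.movep(list(p),q(0.)); w=env.capture('wrist');np.savez('c_'+n,**w);save(n,w['img']);st()
ws=[dict(np.load(f'c_{n}.npz'))['img'] for n in('wf','wb')]
save('both',cv2.resize(np.vstack([x[60:400] for x in ws]),(560,595)))
E
```

```text
t 18.19 p [575.1  43.  229.8] F [-0.6 -0.3  1.3] w 46.6 gf 0.0
t 19.46 p [520.8 355.8 200.2] F [-0.1 -0.8  0.5] w 46.8 gf 0.0
```

View pics/both.png

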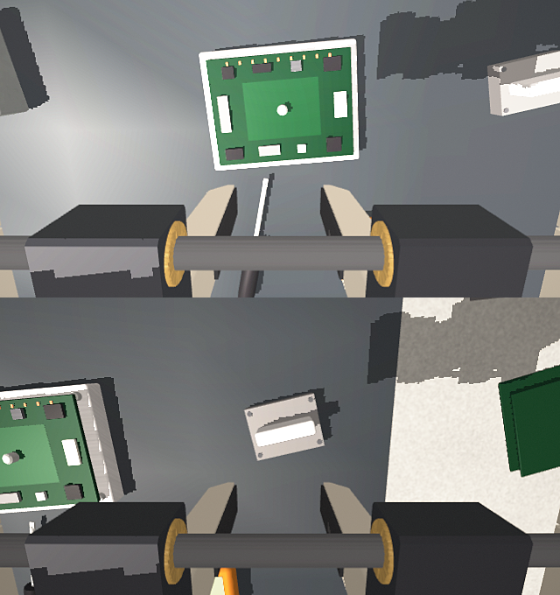

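In the combined picture, the fixture (upper half) has its pin at (282,110), which is wrist px (322,186). The block (lower half) is at (287,428), wrist px (328,209), and is unobstructed. Measuring both now.

```bash
python3 - <<'E'
from h import *
def rect(P): r=cv2.minAreaRect(P[:,:2].astype(np.float32)); return np.round(r[0],1),np.round(r[1],1),round(r[2],2)
w=dict(np.load('c_wf.npz'));img=w['img'];C=cloud(w)
hsv=cv2.cvtColor(img,cv2.COLOR_RGB2HSV)
g=((hsv[...,0]>40)&(hsv[...,0]<90)&(hsv[...,1]>90));g[:,:200]=0;g[:,430:]=0;g[280:]=0
gm=cv2.morphologyEx(g.astype(np.uint8),cv2.MORPH_OPEN,np.ones((3,3)))
c=max(cv2.findContours(gm,0,1)[0],key=cv2.contourArea);h=cv2.convexHull(c).reshape(-1,2);print('board',rect(plane(w,h,43.5)))
lg=gm*(hsv[...,2]>120).astype(np.uint8)
lg=cv2.morphologyEx(lg,cv2.MORPH_OPEN,np.ones((5,5)));c=max(cv2.findContours(lg,0,1)[0],key=cv2.contourArea);print('bare',rect(plane(w,cv2.convexHull(c).reshape(-1,2),44)))
wm=((hsv[...,1]<40)&(hsv[...,2]>180)).astype(np.uint8);wm[:,:200]=0;wm[:,430:]=0;wm[262:]=0
cs=cv2.findContours(wm,cv2.RETR_EXTERNAL,1)[0];c=max(cs,key=cv2.contourArea);print('base',rect(plane(w,cv2.convexHull(c).reshape(-1,2),30)))
pm=np.zeros_like(wm);pm[172:202,305:340]=((hsv[...,1]<70)&(hsv[...,2]>150))[172:202,305:340]
c=max(cv2.findContours(pm,0,1)[0],key=cv2.contourArea);(u,r)=cv2.minEnclosingCircle(c);print('pin px',u,r,plane(w,[u],56))
P=C[172:202,305:340].reshape(-1,3);P=P[(P[:,2]>52)&(P[:,2]<60)];print('pin depth',len(P),P.mean(0),P[:,2].max(),rect(P))
print('bare z',np.nanmedian(C[196:206,290:300,2]))
w=dict(np.load('c_wb.npz'));C=cloud(w);P=C[150:275,270:390].reshape(-1,3)
for lo,hi in((20,28),(57,66)):
    Q=P[(P[:,2]>lo)&(P[:,2]<hi)];print('block',lo,len(Q),np.median(Q[:,2]),rect(Q))
E
```

```text
board (array([546.3,  46.7]), array([128.5, 168.7]), 4.8)
bare (array([547.7,  27.8]), array([126.6, 129.6]), 4.74)
base (array([546.5,  46.5]), array([149.9, 190. ]), 4.77)
pin px (322.15216064453125, 185.28260803222656) 6.387490749359131 [[546.23123999  46.51155659  56.        ]]
pin depth 106 [546.65816497  47.15987206  56.11616134] 58.10097983274604 (array([546.7,  47. ]), array([10.9, 11.5]), 24.69)
bare z 44.97334388165139
block 20 3392 24.747430000514026 (array([516.8, 362.9]), array([64.5, 84.2]), 13.2)
block 57 1153 62.44863469362537 (array([516.7, 362.8]), array([16.4, 66.1]), 13.06)
```

Sizes check: base 150x190, board about 129x169, pin z 56.1, block 64.5x84.2 with its handle at 62.4.
- **Fixture/pin:** (546.4, 46.7), yaw 0.083.
- **Block:** (516.8, 362.9), yaw 0.229.

I'll grasp the handle now. At the knob the grip pulled the arm about 1.2 mm along +x, so I'll allow for that.

```bash
python3 - <<'E'
from h import *
import sys
B=[516.8+1.1,362.9+.3];F=[546.4+1.1,46.7+.3];a=.2286-np.pi/2;f=.0833-np.pi/2
ZG=30-TIP
env.movep([*B,90],q(a))
for z in(25,ZG):
    env.movel([*B,z],velocity=120); o=st()
    if abs(o['force'][2])>8: sys.exit('contact')
env.grip(0.0,60); o=st()
if not 13<o['grip_width']*93<20: env.grip(.5); sys.exit('no handle')
env.movel([*B,ZG+80],velocity=150); st()
env.movel([*F,ZG+80],rotation=q(f),velocity=200); st()
env.movel([*F,ZG+60],velocity=100); env.sleep(.1);st()
w=env.capture('wrist'); save('held',w['img']); 
c=env.capture('scene'); np.savez('c_s2',**c); save('s2',cv2.resize(c['img'][180:320,200:400],None,fx=4,fy=4))
E
```

```text
t 21.38 p [518.3 363.4  25.6] F [-0.4  0.5 -0.6] w 46.5 gf 0.0
t 21.77 p [518.  363.2  -4.2] F [-0.6  0.8 -0.2] w 46.3 gf 0.0
t 22.37 p [518.  363.2  -4.2] F [-0.4 -0.   2.7] w 15.6 gf 60.0
t 23.05 p [517.4 362.8  74.5] F [ 0.2 -0.2 -2.1] w 15.5 gf 60.0
t 24.79 p [547.4  47.6  75.5] F [ 0.5 -0.4 -3.1] w 15.5 gf 60.0
t 25.24 p [547.7  47.2  55.9] F [-0.4 -0.1 -2.1] w 15.3 gf 60.0
```

View pics/s2.png

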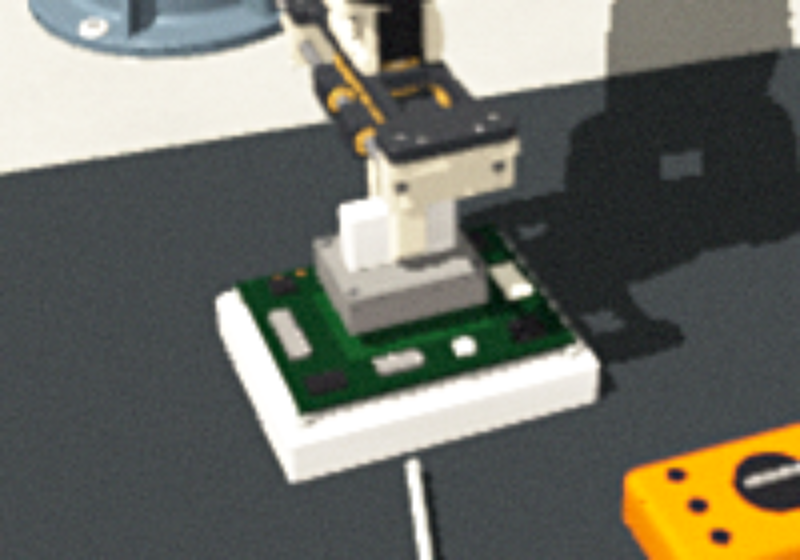

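The block is held square over the middle of the board, with its front corner at about (350,330). Now a guarded descent onto the pin, with a spiral search if it lands on top.

```bash
python3 - <<'E'
from h import *
F=np.array([547.5,47.0]);f=.0833;ZG=30-TIP;b=-2.1
def fz(): return np.mean([env.observe()['force'][2] for _ in range(3)])-b
def go(xy,u,v=40): env.movel([*xy,u+ZG],velocity=v)
# candidates: rings within possible error
C=[F]+[F+r*np.array([np.cos(t),np.sin(t)]) for r,n in((1.2,5),(2.2,8),(3.2,12)) for t in np.arange(n)*2*np.pi/n]
u=57.5; go(F,u); ok=False; n=0; top=None
while not ok and env.observe()['time']<40:
    s=fz()
    if s<3:
        u-=.7; go(C[n],u)
        o=env.observe()
        if o['eef_pos'][2]-ZG<51.5: ok=True
    else:
        if top is None: top=u
        n+=1
        if n>=len(C): break
        if s>6: u+=.5
        go(C[n],u)
o=st(); print('ok',ok,'n',n,'u',u,'top',top,'true u',o['eef_pos'][2]-ZG,'fz',fz())
E
```

```text
t 27.84 p [547.4  47.   46.6] F [ 1.   1.  -2.2] w 15.7 gf 60.0
ok True n 0 u 51.199999999999974 top None true u 51.146830025631125 fz -0.12904361353903937
```

It passed below the pin top (56) with no force, so the hole is on the pin. Now I'll lower it to the board and press to the stops.

```bash
python3 - <<'E'
from h import *
F=[547.5,47.0];ZG=30-TIP;b=-2.1
for u in(47,45,44,43,42,41,40,39,38.5,38,37.5,37,36.5,36,35.5,35):
    env.movel([*F,u+ZG],velocity=30); o=env.observe();s=o['force'][2]-b
    print(u,round(o['eef_pos'][2]-ZG,2),o['force'].round(1),round(o['time'],1))
    if s>20: break
env.sleep(.3);st()
c=env.capture('scene'); np.savez('c_s3',**c); save('s3',cv2.resize(c['img'][180:320,200:400],None,fx=4,fy=4))
E
```

```text
47 46.71 [-0.2  0.9 -2.2] 28.1
45 44.86 [-0.1  0.4 -1.9] 28.4
44 44.24 [0.3 0.3 0.7] 28.6
43 43.2 [-1.1  0.5  2.6] 28.9
42 42.11 [-0.1 -0.3  4.1] 29.1
41 41.1 [-0.9  0.4  5.1] 29.4
40 40.13 [-0.8  0.7  6.2] 29.6
39 39.2 [-0.7 -0.1  6.9] 29.9
38.5 38.78 [-1.8  0.4  7.3] 30.1
38 38.33 [-0.8 -0.4  7.7] 30.4
37.5 38.19 [-3.1  0.1 13. ] 30.6
37 38.16 [-4.8  0.1 18.6] 30.9
t 31.18 p [547.7  47.   33.7] F [-5.7 -0.  18. ] w 15.4 gf 60.0
```

View pics/s3.png

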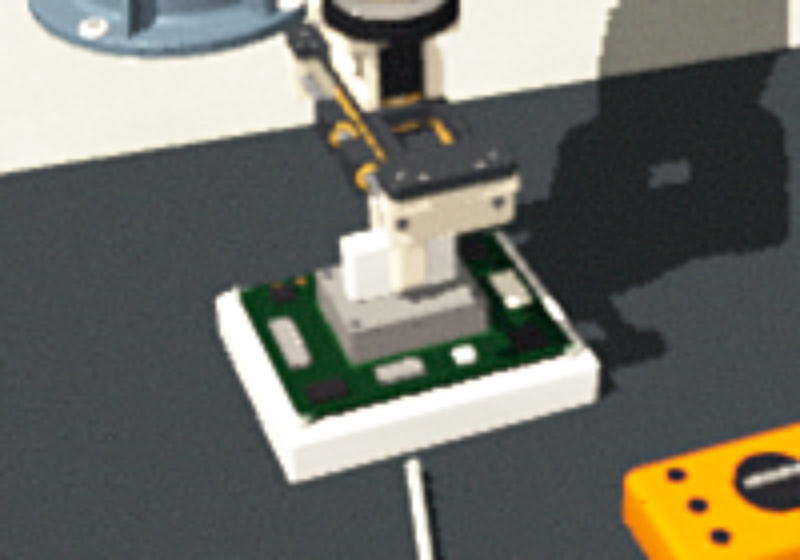

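The block sits flat and square on the board, with its front corner at about (350,360). Contact began at 44.2 mm, and the hard stop came at 38.2 mm (the full 6 mm of travel), held with about 18 N. Handing in.

```bash
python3 -c "
from h import *
st(); print(env.sign_off())"
```

```text
t 31.23 p [547.7  47.   33.7] F [-5.7  0.4 18.2] w 15.6 gf 60.0
the job is handed in; nothing more can be done
None
```

The job is handed in at 31 s: the knob is on zero, and the pressure block is square on the locating pin, holding the board on its stops (6 mm down, about 18 N). The first knob grip missed because the fingertips sit about 35 mm higher than the reported tool position, so I corrected for that and regripped.

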